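# Hook a seat spring onto its anchor post with a spring puller

## Robot

A 7-joint arm with a two-finger parallel gripper is mounted at the origin on the work surface. World frame = base frame: x ahead of the robot, y to its left, z up, the work surface at z = 0. Lengths are in m, angles in rad, forces in N, time in s.
With the tool pointing down it reaches from about 0.4 to 0.85 m from the base axis. Payload 4.5 kg.
Tool frame: the origin (TCP) lies where the fingers leave the gripper's body, on its centre line; the fingertips stand 64 mm ahead of it and the grasp point (between the pads) lies 45 mm ahead of it; z points along the fingers, y is the line along which they close (so a half turn about z gives the same grasp; the last joint's range is limited). The gripper opens to 88 mm and grips with 3 to 60 N. Pads are 18 mm wide; open, the fingers measure 123 mm over their backs; the gripper's body (75 mm by 187 mm) begins 45 mm behind the grasp point.
Start: joints at [1.34, 0.689, -0.195, 1.565, 0.157, 0.902, -0.215], TCP at [0.164, -0.603, 0.303] pointing down, gripper open.
Joint ranges: [-3.01, 3.01], [-0.46, 2.08], [-1.47, 1.51], [0.13, 2.56], [-1, 4.14], [0.04, 2.09], [-2.66, 2.66]. Speed limits (rad/s): [2.57, 2.57, 3.14, 3.14, 3.14, 3.14, 3.14].

## Interface

Orientations are given as a unit quaternion [x, y, z, w].
In Python, from plant import r gives the robot as it stands.
- The arm moves only by the tool play_rows, never from a script. Its arguments are lists of equal length, an entry for each row: "translation": the shift along the tool's x, y, z in m, a list of three; "delta_rot": the turn, a rotation vector about the tool's x, y, z in degrees, a list of three; "grip": the opening, from -1 (shut) to 1 (fully open). In form: {"translation": [[x, y, z], ...], "delta_rot": [[rx, ry, rz], ...], "grip": [grip, ...]}. A call has 1 to 20 rows; each row shifts and turns the commanded pose from where the row before left it, along the tool's axes as they then stand; what a row does not reach is not made up. A row lasts 1/8 s, in which the tool goes at most 62.5 mm and 10.7 degrees, less where a joint would pass 70% of its speed; a pose out of reach is approached as far as the arm can. A call with a gripper value outside its range is refused whole. The fingers move at their own pace and stop on an object; "squeeze" is the grip in N (left out, the last holds). Time passes only in rows, so rows that do not move let the fingers close. It gives the time, the measured TCP pose, the force, the opening and the grip force at its end, in the units of the state.
- r.get_state(): the state, without advancing time (a new reading comes with each control period).
- r.snapshot(name): name is "scene" or "side" or "wrist"; returns the picture (384x512x3 uint8, blue, green, red); there is no depth.
- r.get_calibration(name): a dict with "intrinsics" (3x3 intrinsics, pixels), "eye" and "rotation" of the camera in the world. Camera axes: x right, y up, looking along -z (the intrinsics and any distortion apply to the point x, -y, -z); pixel columns grow to the right and rows downward; lengths in m; the calibration is good to about 2 mm. A picture is of the moment at which its call begins: read the wrist's pose just before it. get_calibration takes no time and is no camera call; for the wrist camera it gives the pose at the moment of the call.
- r.finish_job(): hands the job in; it is judged then, once.
Trained networks look in the newest picture that a camera, given by its name, has taken for a name from the list of things; names that differ only in an ending like _2 or _b are one class to them, and where a whole thing is asked for, a point or a joint stands for the part that bears it (a point fixed in the world has none). Each returns a list of dicts, best first, with "confidence" (0 to 1); they miss things now and then, are a little off and sometimes report something else, mostly with a low value. They report only what shows in the picture. A call takes as long as a camera call. They do not tell look-alikes from the thing itself.
- r.look_for(camera, target): "point" ([x, y, z] in m, in world coordinates, good to about 4 mm: the middle of the surface that is visible of it).
- r.silhouettes(camera, target): "pixels" (384x512 bool, what is visible of it).
The state is a dict: "clock": time; "q": joint angles; "qd": joint speeds; "joint_torque": joint torques, N m; "tool_pos": TCP position; "eef_rot": TCP orientation; "contact_force": force on the tool from outside, world axes, zero at the start; "moment": the same for the moment, N m; "opening": opening from 0.0 (shut) to 1.0 (fully open); "finger_force": force on a finger pad.
Only numpy, scipy, OpenCV 4.12 (cv2) and the standard library are available. Lean on these libraries where they do the work, as an engineer would, in place of code of your own. Each camera call takes 0.05 s, during which the arm holds its last target. There are 200 camera calls.

## Task

One of the three springs across the stool seat frame is still loose at its front end: take the T-handled spring puller, catch the loose square hook with it, stretch the spring until the hook passes over the head of its anchor post in the front rail, and ease it down and back so that the hook sits on the post's neck under the head. Feel your way: do not overstretch the spring, let it snap back, gouge the frame or touch the springs or frame with anything but the puller. Then unhook the puller, lay it flat on the green cutting mat again, and leave everything else where it is.

Things in the scene. Friction and masses are not known exactly. Their poses are not given: they have to be found in the camera images.
- puller: spring puller, 130 g: orange T handle, steel shaft, downturned hook; lies flat, hook down. Origin: centre of the hub's underside; x along the shaft to the hook, z up. Hub: flat-sided, x -20 to 20 mm, 20 wide (y), 26 tall. Round T bar 18 thick, 90 long (y) at x = -29, z = 13: it bears on fingers gripping the hub when pulling. Shaft diameter 6 at z = 13, ending at x = 90
- puller_hub (a point): where to grip the puller: inside the hub, at x = -6, y = 0, z = 13 mm of the puller; its axes are the puller's
- puller_tip (a point): lowest point of the puller's hook, at x = 87, y = 0, z = 0.4 mm of the puller; its axes are the puller's. The hook, diameter 4.6, goes down from the shaft's end at x = 90, raked 20 degrees back towards the handle; a wire that it pulls lies on its handle side, below the shaft, about 8 mm above this point
- hook: loose end of the spring: open square hook of 3.6 mm wire, level. Origin: middle of its straight outer bar (wire centre). x back along the spring, y along the bar, z up. The bar spans y -19 to 19; arms run back from its ends (y = -19 to x = 24, y = 19 to x = 18); the opening inside is 34 wide, over 20 long. At rest the bar is just over the front rail's inner edge, the opening over the hollow
- spring: loose spring: steel coil, diameter 16, from a pin in the back rail to the hook, which it carries; origin fixed on its anchor post's axis, 8 mm above the strip. It swings sideways and up or down with little force and rests level with the neck. Pulling: 4 N to start, then 0.6 N per mm: 17 N (22 mm) seated, 19.3 N (25.5 mm) when the bar just clears the head's far side; above 22 N it is spoilt
- post (a point): foot of the loose spring's anchor post: on its axis, on top of the front rail's steel strip. x along the spring towards the back rail, z up. Neck diameter 7 up to 11.5 mm; head diameter 14, top at 15.7. Seated: hook origin at x = -4 to -5, z 2 to 9.7. The puller's hook passes beside the post, over 9.5 mm from its axis; with its tip on the strip it holds the bar about 2 mm under the head
- frame: beech stool seat frame, clamped on a dark board; fixed. Origin: board's underside, under the frame's centre; x to the back rail. Frame 245 x 300 mm, rails 40 to 45 wide, tops at 44, steel strips to 46 on front and back rail; board 345 x 350 x 12, front edge at x = -148, nothing higher in front of the rail. Posts at x = -100, y = -75, 0, 75; two rows have their springs on
- mat: green cutting mat, 280 (x) x 240 (y) x 3 mm, fixed to the table; origin: centre of its underside
- spring_b: spring already hooked on its post; origin on that post's axis, 8 mm above the strip
- spring_c: another spring already hooked; origin as for the first
- screwdriver: screwdriver with a blue handle lying on the mat at its +y edge; bystander
- jar_beads: amber jar with a yellow lid, diameter 52, 85 tall; bystander
- jar_screws: clear jar with a blue lid, diameter 52, 85 tall; bystander
- glue: white glue bottle with a red cap, diameter 48, 150 tall; bystander
- pin_tin: round blue tin, diameter 64, 30 tall; bystander
- hammer: hammer lying left of the frame; bystander
- notebook: red notebook, 154 x 214 x 17; bystander
Things that resemble listed ones, but are neither listed nor needed, are in the scene too. Of the things that look like the puller, the middle-sized one is meant.

How it is judged:
By the outcome, as a careful person would: the job done as asked, in the order asked, and still so for the second after the job is handed in, with the robot touching nothing.
It also fails if it takes over 70 s, if anything falls off the work surface, if the arm or the gripper's body presses on something with over 40 N, if the wrist force passes 120 N, or if a joint passes its speed limit or range.

## Working session

There is one attempt and no reset: what is moved stays moved. The work goes in short steps, Python scripts to look and compute and a tool call to move; the robot and the scene stay as the last step left them, time stands still between calls to the robot, and variables do not carry over. Pictures are saved under pics/ and viewed, at most 10 in all, crops included, and the job is handed in when it is done.

Besides the shell and the picture viewer there is one more tool, called after "Emit:" as a command line: name --argument value ..., lists and objects as JSON in quotes. play_rows: Moves the arm, as the interface text tells. Its arguments: {"type":"object","properties":{"translation":{"type":"array","items":{"type":"array","items":{"type":"number"}}},"delta_rot":{"type":"array","items":{"type":"array","items":{"type":"number"}}},"grip":{"type":"array","items":{"type":"number"}},"squeeze":{"type":"number"}},"required":["translation","delta_rot","grip"]}

```bash
mkdir -p pics; ls; cat > h.py <<'E'
import numpy as np, cv2
from plant import r
from scipy.spatial.transform import Rotation as R
def ray(cal,u,v):
    K=np.array(cal["intrinsics"]);d=np.linalg.inv(K)@[u,v,1.]
    d=np.array([d[0],-d[1],-d[2]]);d=np.array(cal["rotation"])@d
    return np.array(cal["eye"]),d/np.linalg.norm(d)
def proj(cal,p):
    c=np.array(cal["rotation"]).T@(np.array(p)-cal["eye"]);k=np.array(cal["intrinsics"])@[c[0],-c[1],-c[2]]
    return k[:2]/k[2]
def atz(cal,u,v,z):
    e,d=ray(cal,u,v);return e+d*(z-e[2])/d[2]
def tri(obs):
    A=np.zeros((3,3));b=np.zeros(3)
    for cal,u,v in obs:
        e,d=ray(cal,u,v);M=np.eye(3)-np.outer(d,d);A+=M;b+=M@e
    return np.linalg.solve(A,b)
E
python3 - <<'E'
from h import *
a=r.snapshot("scene");b=r.snapshot("side")
cv2.imwrite("pics/a.png",np.vstack([cv2.resize(a,(400,300)),cv2.resize(b,(400,300))]) if 0 else a);cv2.imwrite("pics/b.png",b)
s=r.get_state();print({k:np.round(v,3).tolist() for k,v in s.items()})
for c in("scene","side","wrist"):
    k=r.get_calibration(c);print(c,k.keys(),np.round(k["intrinsics"],1).tolist(),np.round(k["eye"],3),np.round(k["rotation"],3).tolist())
for c in("scene","side"):
  k=r.get_calibration(c)
  for n in("puller","puller_hub","puller_tip","hook","post","frame","mat","spring","screwdriver"):
    for o in r.look_for(c,n)[:5]:print(c,n,round(o["confidence"],2),np.round(o["point"],3),proj(k,o["point"]).round())
E
```

```text
pics
{'clock': 0.1, 'q': [1.34, 0.69, -0.195, 1.566, 0.157, 0.903, -0.215], 'qd': [-0.001, -0.001, -0.001, -0.002, 0.001, 0.001, 0.0], 'joint_torque': [-0.003, -52.85, -1.272, -15.384, -0.053, 0.002, 0.0], 'tool_pos': [0.163, -0.603, 0.302], 'eef_rot': [0.991, 0.132, -0.0, -0.001], 'contact_force': [0.487, 0.583, -0.072], 'moment': [-0.06, 0.042, 0.075], 'finger_force': 0.0, 'opening': 0.996}
scene dict_keys(['intrinsics', 'eye', 'rotation']) [[420.5, 0.0, 257.2], [0.0, 420.5, 188.0], [0.0, 0.0, 1.0]] [1.54  0.19  1.113] [0.255, 0.303, 0.706, 0.587]
side dict_keys(['intrinsics', 'eye', 'rotation']) [[371.5, 0.0, 254.2], [0.0, 371.5, 193.4], [0.0, 0.0, 1.0]] [ 0.127 -1.045  0.801] [0.475, -0.068, -0.145, 0.865]
wrist dict_keys(['intrinsics', 'eye', 'rotation']) [[315.6, 0.0, 260.0], [0.0, 315.6, 189.4], [0.0, 0.0, 1.0]] [ 0.242 -0.583  0.385] [-0.125, 0.097, -0.6, 0.784]Traceback (most recent call last):
  File "<stdin>", line 10, in <module>
  File "h.py", line 9, in proj
    c=np.array(cal["rotation"]).T@(np.array(p)-cal["eye"]);k=np.array(cal["intrinsics"])@[c[0],-c[1],-c[2]]
      ~~~~~~~~~~~~~~~~~~~~~~~~~~~^^~~~~~~~~~~~~~~~~~~~~~~~
ValueError: matmul: Input operand 1 has a mismatch in its core dimension 0, with gufunc signature (n?,k),(k,m?)->(n?,m?) (size 3 is different from 4)
```

Rotation is a quaternion.

```bash
sed -i 's/np.array(cal\["rotation"\])/R.from_quat(cal["rotation"]).as_matrix()/' h.py
python3 - <<'E'
from h import *
for c in("scene","side"):
  k=r.get_calibration(c)
  for n in("puller","puller_hub","puller_tip","hook","post","frame","mat","spring","screwdriver"):
    for o in r.look_for(c,n)[:5]:print(c,n,round(o["confidence"],2),np.round(o["point"],3),proj(k,o["point"]).round())
E
```

```text
scene puller 0.69 [ 0.208 -0.3    0.025] [199. 148.]
scene puller 0.53 [0.3   0.398 0.071] [371. 174.]
scene puller 0.51 [0.631 0.496 0.021] [400. 256.]
scene puller 0.47 [ 0.531 -0.385  0.025] [152. 198.]
scene puller 0.42 [ 0.624 -0.564  0.01 ] [ 96. 213.]
scene puller_hub 0.75 [ 0.203 -0.3    0.024] [199. 147.]
scene puller_hub 0.66 [ 0.53  -0.382  0.021] [153. 199.]
scene puller_hub 0.51 [ 0.624 -0.563  0.012] [ 96. 212.]
scene puller_tip 0.88 [ 0.21  -0.302  0.024] [198. 148.]
scene puller_tip 0.8 [ 0.532 -0.38   0.021] [153. 199.]
scene puller_tip 0.59 [ 0.627 -0.564  0.011] [ 95. 213.]
scene hook 0.54 [0.674 0.146 0.062] [291. 243.]
scene hook 0.49 [ 0.539 -0.333  0.002] [166. 206.]
scene post 0.49 [0.712 0.137 0.056] [287. 253.]
scene frame 0.76 [0.765 0.076 0.01 ] [265. 272.]
scene mat 0.58 [ 0.537 -0.329  0.   ] [167. 206.]
scene spring 0.75 [0.716 0.132 0.059] [285. 253.]
scene spring 0.71 [0.693 0.07  0.058] [267. 245.]
scene spring 0.46 [ 0.682 -0.002  0.06 ] [246. 238.]
scene screwdriver 0.63 [ 0.487 -0.246  0.021] [192. 196.]
side puller 0.78 [ 0.617 -0.577  0.015] [38
[... 158 characters left out ...]
88. 327.]
side puller_hub 0.67 [ 0.217 -0.352  0.029] [210. 298.]
side puller_hub 0.58 [ 0.526 -0.395  0.02 ] [321. 283.]
side puller_hub 0.37 [ 0.494 -0.363  0.002] [306. 283.]
side puller_tip 0.91 [ 0.526 -0.388  0.025] [320. 281.]
side puller_tip 0.6 [ 0.618 -0.577  0.018] [388. 326.]
side puller_tip 0.53 [ 0.211 -0.348  0.03 ] [207. 298.]
side frame 0.63 [0.698 0.006 0.019] [313. 198.]
side mat 0.93 [ 0.495 -0.36   0.003] [305. 282.]
side spring 0.78 [ 0.67  -0.013  0.062] [310. 193.]
side spring 0.68 [ 0.723 -0.333  0.031] [370. 251.]
side spring 0.54 [0.68  0.062 0.058] [303. 183.]
side spring 0.53 [0.706 0.134 0.056] [302. 174.]
side screwdriver 0.62 [ 0.478 -0.256  0.023] [286. 255.]
```

View pics/a.png

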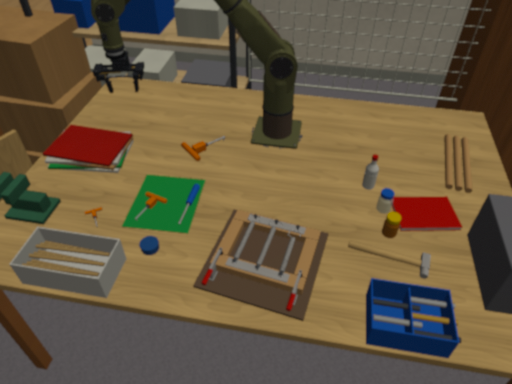

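View pics/b.png

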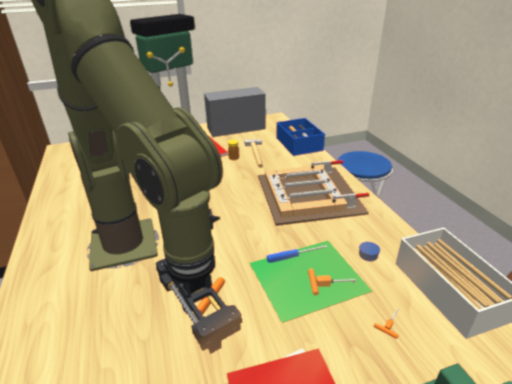

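The look-alikes are a big puller at scene (199,148), one on the mat at (152,199) and a small one at (95,212). The mat one is the middle-sized, so I'll move the wrist over it for a closer look.

Emit:
play_rows --translation '[[0.037, -0.016, 0], [0.037, -0.016, 0], [0.037, -0.016, 0], [0.037, -0.016, 0], [0.037, -0.016, 0], [0.037, -0.016, 0], [0.037, -0.016, 0], [0.037, -0.016, 0], [0, 0, 0], [0, 0, 0]]' --delta_rot '[[0, 0, 0], [0, 0, 0], [0, 0, 0], [0, 0, 0], [0, 0, 0], [0, 0, 0], [0, 0, 0], [0, 0, 0], [0, 0, 0], [0, 0, 0]]' --grip '[1, 1, 1, 1, 1, 1, 1, 1, 1, 1]'

```text
clock: 2.3
tool_pos: [0.415, -0.4029, 0.3027]
eef_rot: [0.991, 0.132, -0.0, 0.0]
contact_force: [-1.0, 0.1, -0.4]
opening: 1.001
finger_force: 0.0
```

```bash
cat >> h.py <<'E'
import json,os
OBS="obs.json"
def shot(name,targets,sil=False):
    """wrist picture + detections; saves the calibration with it"""
    k=r.get_calibration("wrist");im=r.snapshot("wrist");cv2.imwrite(f"pics/{name}.png",im)
    d=json.load(open(OBS)) if os.path.exists(OBS) else {}
    d[name]={a:np.array(b).tolist() for a,b in k.items()};json.dump(d,open(OBS,"w"))
    for n in targets:
        for o in r.look_for("wrist",n)[:4]:print(name,n,round(o["confidence"],2),np.round(o["point"],4),proj(k,o["point"]).round())
    return k,im
def cal(name):return json.load(open(OBS))[name]
def goto(p,yaw,n):
    """constant row (tool axes) reaching TCP p, tool down, tool x at yaw deg"""
    s=r.get_state();A=R.from_quat(s["eef_rot"]);B=R.from_euler("z",yaw,degrees=True)*R.from_euler("x",180,degrees=True)
    w=(A.inv()*B).as_rotvec();M=sum((R.from_rotvec(w*i/n).as_matrix() for i in range(n)),np.zeros((3,3)))
    t=np.linalg.solve(M,A.inv().apply(np.array(p)-s["tool_pos"]))
    print(n,"rows t",np.round(t,5),"rot",np.round(np.degrees(w)/n,3),"now",np.round(s["tool_pos"],4),"yaw",np.degrees(np.arctan2(*A.as_matrix()[[1,0],0])).round(2),"F",np.round(s["contact_force"],2))
E
python3 - <<'E'
from h import *
k,im=shot("w1",["puller","puller_hub","puller_tip","mat","screwdriver"])
print(np.round(R.from_quat(k["rotation"]).as_matrix(),3).tolist(),k["eye"])
E
```

```text
w1 puller 0.75 [ 0.6157 -0.5769  0.0183] [471.  17.]
w1 puller 0.73 [ 0.5262 -0.3823  0.025 ] [268.  54.]
w1 puller 0.64 [ 0.2155 -0.3509  0.0258] [183. 290.]
w1 puller_hub 0.76 [ 0.2182 -0.3447  0.0284] [178. 288.]
w1 puller_hub 0.75 [ 0.6154 -0.5749  0.0137] [467.  18.]
w1 puller_hub 0.58 [ 0.5195 -0.3846  0.0255] [268.  61.]
w1 puller_tip 0.78 [ 0.5175 -0.3847  0.0248] [268.  63.]
w1 puller_tip 0.65 [ 0.2163 -0.3459  0.0319] [178. 291.]
w1 puller_tip 0.59 [ 0.6176 -0.5736  0.0151] [467.  15.]
w1 mat 0.72 [ 0.473  -0.3531  0.0009] [231.  96.]
w1 screwdriver 0.57 [ 0.4675 -0.2506  0.0278] [134.  76.]
[[0.261, 0.917, 0.302], [-0.965, 0.248, 0.081], [-0.001, -0.313, 0.95]] [ 0.49357245 -0.38308429  0.38512363]
```

View pics/w1.png

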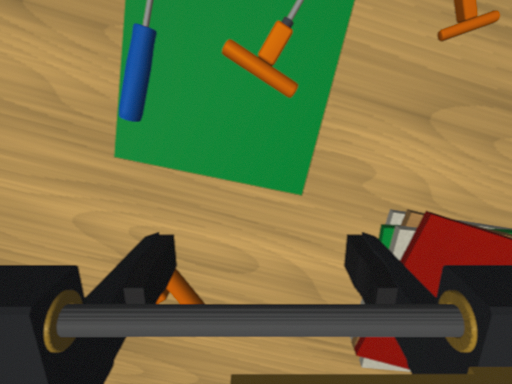

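The view shows the mat puller's T bar at (222,45)-(297,92), its hub at (276,42), and the shaft running out of the top edge. The small look-alike is at top right. I'll back off to see all of it from two places.

Emit:
play_rows --translation '[[-0.045, 0.02, 0], [-0.045, 0.02, 0], [0, 0, 0], [0, 0, 0]]' --delta_rot '[[0, 0, 0], [0, 0, 0], [0, 0, 0], [0, 0, 0]]' --grip '[1, 1, 1, 1]'

```text
clock: 3.1
tool_pos: [0.3397, -0.4642, 0.3028]
eef_rot: [0.991, 0.132, 0.0, -0.0]
contact_force: [1.0, 0.2, -0.9]
opening: 0.999
finger_force: 0.0
```

```bash
python3 - <<'E'
from h import *
k,im=shot("w2",[])
for s in r.silhouettes("wrist","puller")[:3]:
    m=s["pixels"];v,u=np.nonzero(m);print(s["confidence"],m.sum(),u.min(),u.max(),v.min(),v.max())
    if s is None:continue
E
```

```text
0.93 2868 62 157 175 263
```

Emit:
play_rows --translation '[[0.01, -0.05, 0], [0.01, -0.05, 0], [0, 0, 0], [0, 0, 0]]' --delta_rot '[[0, 0, 0], [0, 0, 0], [0, 0, 0], [0, 0, 0]]' --grip '[1, 1, 1, 1]'

```text
clock: 3.7
tool_pos: [0.3336, -0.3628, 0.3031]
eef_rot: [0.991, 0.133, 0.001, 0.001]
contact_force: [0.3, -0.7, -0.8]
opening: 1.003
finger_force: 0.0
```

```bash
python3 - <<'E'
from h import *
k,im=shot("w3",[])
a=cv2.imread("pics/w2.png")
def crop(im,k):
    u,v=proj(k,[0.54,-0.375,0.02]).astype(int);u0,v0=u-65,max(v-75,0);print(u0,v0);return cv2.resize(im[v0:v0+150,u0:u0+130],None,fx=3,fy=3,interpolation=cv2.INTER_CUBIC)
A=crop(a,cal("w2"));B=crop(im,k);h=min(len(A),len(B));cv2.imwrite("pics/c1.png",np.hstack([A[:h],B[:h]]))
E
```

```text
159 0
260 0
```

View pics/c1.png

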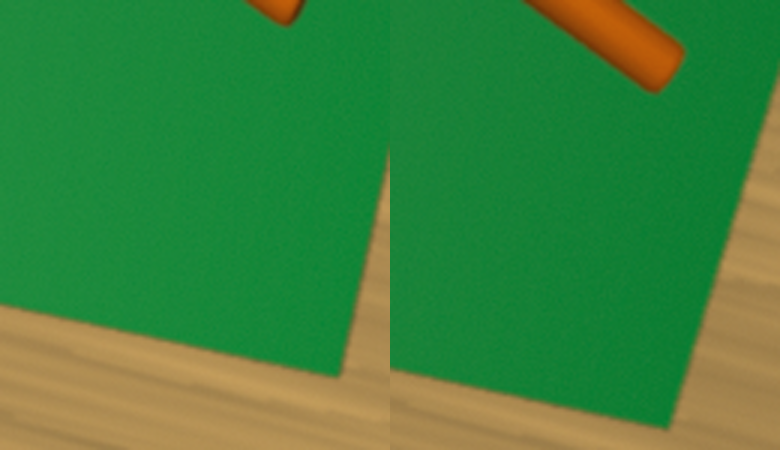

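Wrong direction: forward moves things down the image. I'll go forward instead.

Emit:
play_rows --translation '[[0.05, 0, 0], [0.05, 0, 0], [0.05, 0, 0], [0, 0, 0], [0, 0, 0]]' --delta_rot '[[0, 0, 0], [0, 0, 0], [0, 0, 0], [0, 0, 0], [0, 0, 0]]' --grip '[1, 1, 1, 1, 1]'

```text
clock: 4.38
tool_pos: [0.4767, -0.3246, 0.3023]
eef_rot: [0.991, 0.131, -0.001, 0.0]
contact_force: [-0.5, 0.2, -1.1]
opening: 0.999
finger_force: 0.0
```

```bash
python3 - <<'E'
from h import *
shot("w4",[])
E
```

Emit:
play_rows --translation '[[0.01, 0.05, 0], [0.01, 0.05, 0], [0, 0, 0], [0, 0, 0]]' --delta_rot '[[0, 0, 0], [0, 0, 0], [0, 0, 0], [0, 0, 0]]' --grip '[1, 1, 1, 1]'

```text
clock: 4.92
tool_pos: [0.5213, -0.4148, 0.3024]
eef_rot: [0.991, 0.131, -0.001, -0.001]
contact_force: [-0.7, -0.3, -0.4]
opening: 1.0
finger_force: 0.0
```

```bash
python3 - <<'E'
from h import *
k,im=shot("w5",["puller","puller_hub","puller_tip"])
a=cv2.imread("pics/w4.png")
def crop(im,k):
    u,v=proj(k,[0.55,-0.38,0.02]).astype(int);u0,v0=max(u-65,0),max(v-75,0);print(u0,v0);return cv2.resize(im[v0:v0+150,u0:u0+130],None,fx=3,fy=3,interpolation=cv2.INTER_CUBIC)
A=crop(a,cal("w4"));B=crop(im,k);h=min(len(A),len(B));cv2.imwrite("pics/c2.png",np.hstack([A[:h],B[:h]]))
E
```

```text
w5 puller 0.88 [ 0.5274 -0.3867  0.0261] [237. 148.]
w5 puller 0.74 [ 0.6227 -0.5695  0.0179] [416. 107.]
w5 puller 0.6 [ 0.21   -0.3333  0.0259] [149. 349.]
w5 puller_hub 0.76 [ 0.5249 -0.3913  0.024 ] [241. 150.]
w5 puller_hub 0.62 [ 0.6228 -0.571   0.0141] [415. 107.]
w5 puller_hub 0.58 [ 0.2105 -0.3323  0.0294] [147. 351.]
w5 puller_tip 0.8 [ 0.2059 -0.3313  0.0313] [146. 354.]
w5 puller_tip 0.61 [ 0.5258 -0.3888  0.025 ] [239. 149.]
w5 puller_tip 0.57 [ 0.6216 -0.5689  0.015 ] [413. 108.]
258 33
171 51
```

View pics/c2.png

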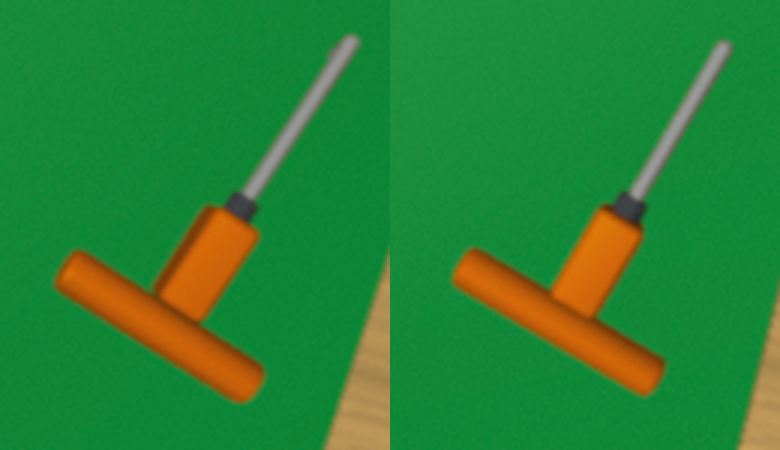

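The crop shows the mat puller with its T bar, hub, collar and shaft. Shaft end is at crop (351,40) left and (725,44) right, bar ends at (66,268)/(253,385) and (462,266)/(655,375).

```bash
python3 - <<'E'
from h import *
ca,cb=cal("w4"),cal("w5")
f=lambda x,y,o:(o[0]+(x+.5)/3-.5,o[1]+(y+.5)/3-.5)
P={}
for n,a,b in [("tipend",(351,40),(335,44)),("L",(66,268),(72,266)),("Rr",(253,385),(265,375)),("hubtop",(230,218),(234,219))]:
    P[n]=tri([(ca,*f(*a,(258,33))),(cb,*f(*b,(171,51)))]);print(n,P[n].round(4))
c=(P["L"]+P["Rr"])/2;print("bar mid",c.round(4),"len",np.linalg.norm(P["L"]-P["Rr"]))
d=P["tipend"]-c;print("len",np.linalg.norm(d[:2]),"yaw",np.degrees(np.arctan2(d[1],d[0])))
e=P["L"]-P["Rr"];print("bar yaw-90",np.degrees(np.arctan2(e[1],e[0]))-90)
x=d[:2]/np.linalg.norm(d[:2]);print("hub grip",(c[:2]+x*0.023).round(4), (P["tipend"][:2]-x*0.099).round(4))
goto([0.42,0.0,0.36],-15,8)
E
```

```text
tipend [ 0.626  -0.4125  0.0158]
L [ 0.5227 -0.3365  0.0189]
Rr [ 0.4989 -0.4203  0.0181]
hubtop [ 0.556  -0.3923  0.0123]
bar mid [ 0.5108 -0.3784  0.0185] len 0.087152130085045
len 0.12009676383416336 yaw -16.48366477753701
bar yaw-90 -15.857270909915911
hub grip [ 0.5329 -0.385 ] [ 0.531  -0.3844]
8 rows t [-0.01112 -0.05273 -0.0071 ] rot [-3.000e-03  2.000e-03  3.778e+00] now [ 0.5224 -0.4137  0.3031] yaw 15.23 F [ 0.75  0.49 -0.25]
```

```bash
python3 - <<'E'
from h import *
goto([0.55,0.05,0.28],-15,9)
E
```

```text
9 rows t [ 0.00473 -0.05199  0.00258] rot [-3.000e-03  2.000e-03  3.359e+00] now [ 0.5224 -0.4137  0.3031] yaw 15.23 F [ 0.75  0.49 -0.25]
```

Emit:
play_rows --translation '[[0.005, -0.052, 0.0025], [0.005, -0.052, 0.0025], [0.005, -0.052, 0.0025], [0.005, -0.052, 0.0025], [0.005, -0.052, 0.0025], [0.005, -0.052, 0.0025], [0.005, -0.052, 0.0025], [0.005, -0.052, 0.0025], [0.005, -0.052, 0.0025], [0, 0, 0], [0, 0, 0]]' --delta_rot '[[0, 0, 3.36], [0, 0, 3.36], [0, 0, 3.36], [0, 0, 3.36], [0, 0, 3.36], [0, 0, 3.36], [0, 0, 3.36], [0, 0, 3.36], [0, 0, 3.36], [0, 0, 0], [0, 0, 0]]' --grip '[1, 1, 1, 1, 1, 1, 1, 1, 1, 1, 1]'

```text
clock: 6.5
tool_pos: [0.5526, 0.0487, 0.2804]
eef_rot: [0.991, -0.131, -0.0, 0.0]
contact_force: [-0.2, -0.8, -0.2]
opening: 1.0
finger_force: 0.0
```

```bash
python3 - <<'E'
from h import *
k,im=shot("f1",["hook","post","spring","frame"])
cv2.imwrite("pics/f1b.png",cv2.resize(im,(800,600),interpolation=cv2.INTER_CUBIC))
E
```

```text
f1 hook 0.96 [0.6644 0.1409 0.0606] [129.  83.]
f1 post 0.98 [0.6816 0.1383 0.0635] [122.  62.]
f1 post 0.74 [0.6456 0.0808 0.0129] [206.  86.]
f1 spring 0.97 [0.6827 0.1343 0.0571] [129.  60.]
f1 spring 0.56 [ 0.6472 -0.0026  0.063 ] [287.  58.]
f1 frame 0.89 [0.6405 0.0821 0.0117] [207.  91.]
```

View pics/f1b.png

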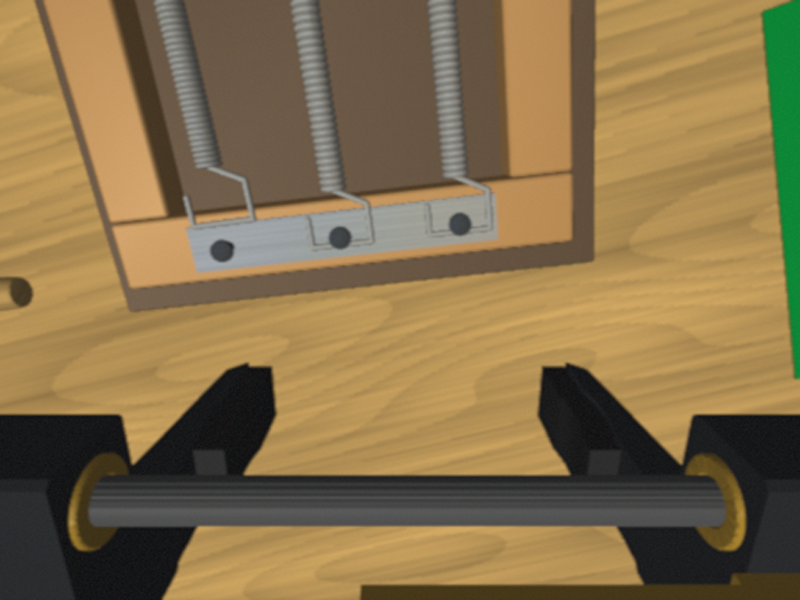

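The view shows the loose hook's bar at (192,225)-(253,219) short of the leftmost post head at (222,250). The seated posts are at (340,237) and (460,223). I'll take a second, closer view.

Emit:
play_rows --translation '[[0.01, -0.04, 0.02], [0.01, -0.04, 0.02], [0.01, -0.02, 0.02], [0, 0, 0], [0, 0, 0]]' --delta_rot '[[0, 0, 0], [0, 0, 0], [0, 0, 0], [0, 0, 0], [0, 0, 0]]' --grip '[1, 1, 1, 1, 1]'

```text
clock: 7.38
tool_pos: [0.608, 0.136, 0.2207]
eef_rot: [0.991, -0.132, 0.0, 0.001]
contact_force: [0.1, -0.9, 0.1]
opening: 0.999
finger_force: 0.0
```

```bash
python3 - <<'E'
from h import *
ca=cal("f1");s=1.5625
px=lambda u,v:((u+.5)/s-.5,(v+.5)/s-.5)
P=[atz(ca,*px(*q),0.0617) for q in((222,250),(340,237),(460,223))]
print(np.round(P,4));d=P[0]-P[2];print(np.linalg.norm(d),"yaw",np.degrees(np.arctan2(d[1],d[0]))-90)
k,im=shot("f2",["hook","post","spring","frame"])
u,v=proj(k,P[0]).astype(int);print(u,v)
u0,v0=max(u-95,0),max(v-80,0);print(u0,v0)
cv2.imwrite("pics/f2b.png",cv2.resize(im[v0:v0+150,u0:u0+200],None,fx=4,fy=4,interpolation=cv2.INTER_CUBIC))
E
```

```text
[[0.5947 0.1552 0.0617]
 [0.5835 0.0817 0.0617]
 [0.5727 0.0081 0.0617]]
0.14881609729156947 yaw -8.535290345419511
f2 hook 0.98 [0.6716 0.1434 0.0576] [227. 116.]
f2 post 0.62 [0.6922 0.1381 0.0583] [226.  87.]
f2 spring 0.84 [0.6678 0.0716 0.0589] [321.  96.]
f2 spring 0.76 [0.6925 0.1372 0.0603] [226.  86.]
f2 spring 0.71 [ 0.6561 -0.0012  0.0627] [424.  85.]
f2 frame 0.78 [0.6559 0.0891 0.0128] [295. 113.]
240 212
145 132
```

View pics/f2b.png

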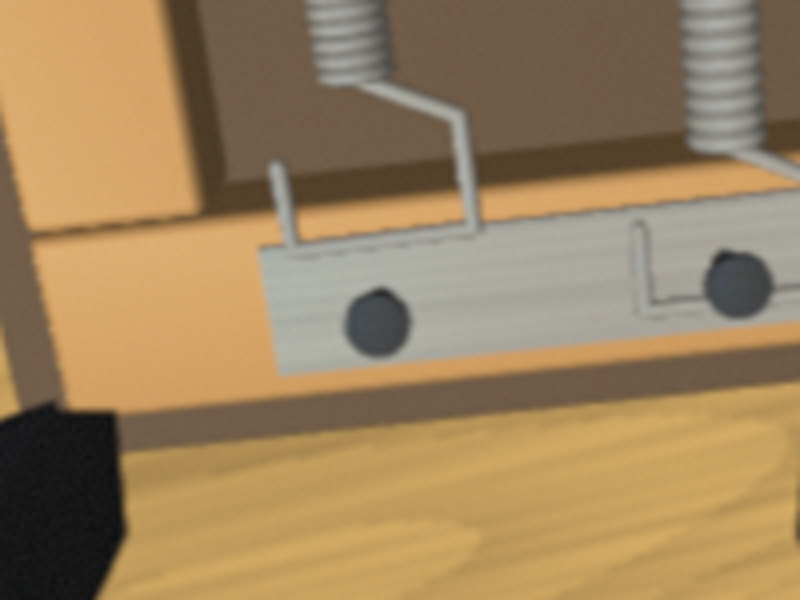

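```bash
python3 - <<'E'
from h import *
ca,cb=cal("f1"),cal("f2")
px=lambda q,s,o=(0,0):(o[0]+(q[0]+.5)/s-.5,o[1]+(q[1]+.5)/s-.5)
P={}
for n,a,b in [("post",(222,250),(378,323)),("post2",(340,237),(738,285)),("barL",(192,225),(290,247)),("barR",(253,219),(475,231))]:
    A=(ca,*px(a,1.5625));B=(cb,*px(b,4,(145,132)));P[n]=tri([A,B])
    print(n,P[n].round(4), "z-fixed f1,f2:",atz(*A,.0617 if 'post' in n else .0555).round(4),atz(*B,.0617 if 'post' in n else .0555).round(4))
d=P["post"]-P["post2"];print(np.linalg.norm(d),np.degrees(np.arctan2(d[1],d[0]))-90)
d=P["barL"]-P["barR"];print(np.linalg.norm(d),np.degrees(np.arctan2(d[1],d[0]))-90)
# frame yaw from f2 at fixed z
goto([0.532,-0.385,0.16],-16.2,10)
E
```

```text
post [0.5944 0.1563 0.0593] z-fixed f1,f2: [0.5947 0.1552 0.0617] [0.5952 0.156  0.0617]
post2 [0.583  0.0823 0.0592] z-fixed f1,f2: [0.5835 0.0817 0.0617] [0.5839 0.0827 0.0617]
barL [0.6139 0.17   0.0556] z-fixed f1,f2: [0.6138 0.1701 0.0555] [0.6139 0.1699 0.0555]
barR [0.6074 0.1319 0.0556] z-fixed f1,f2: [0.6074 0.1319 0.0555] [0.6072 0.132  0.0555]
0.07494210194693422 -8.764801177915913
0.038616253731862664 -9.727557717804899
10 rows t [0.00671 0.05232 0.00611] rot [-0.001 -0.005  0.106] now [0.6082 0.137  0.221 ] yaw -15.14 F [-0.18 -0.23 -0.27]
```

The heights agree with the text: post head at 59-62 mm, bar at 55.6 mm. The frame yaw is -8.7 deg and the bar sits about 16 mm behind the post. Next I go over the puller to grasp it.

Emit:
play_rows --translation '[[0.0066, 0.0523, 0.006], [0.0066, 0.0523, 0.006], [0.0066, 0.0523, 0.006], [0.0066, 0.0523, 0.006], [0.0066, 0.0523, 0.006], [0.0066, 0.0523, 0.006], [0.0066, 0.0523, 0.006], [0.0066, 0.0523, 0.006], [0.0066, 0.0523, 0.006], [0.0066, 0.0523, 0.006], [0, 0, 0], [0, 0, 0], [0, 0, 0]]' --delta_rot '[[0, 0, 0.1], [0, 0, 0.1], [0, 0, 0.1], [0, 0, 0.1], [0, 0, 0.1], [0, 0, 0.1], [0, 0, 0.1], [0, 0, 0.1], [0, 0, 0.1], [0, 0, 0.1], [0, 0, 0], [0, 0, 0], [0, 0, 0]]' --grip '[1, 1, 1, 1, 1, 1, 1, 1, 1, 1, 1, 1, 1]'

```text
clock: 9.25
tool_pos: [0.5328, -0.3817, 0.1605]
eef_rot: [0.99, -0.138, 0.0, -0.001]
contact_force: [-1.3, 0.4, -0.8]
opening: 1.0
finger_force: 0.0
```

```bash
python3 - <<'E'
from h import *
goto([0.531,-0.3845,0.069],-16.2,4)
k,im=shot("g1",["puller"])
# project model of estimated puller for check
x=np.array([np.cos(np.radians(-16.2)),np.sin(np.radians(-16.2)),0]);y=np.array([-x[1],x[0],0]);o=np.array([.532,-.3847,.003])+6e-3*x
for n,p in(("shaft end",(90,0,13)),("L",(-29,45,13)),("R",(-29,-45,13)),("hubF",(20,0,26))):
    u,v=proj(k,o+x*p[0]/1e3+y*p[1]/1e3+[0,0,p[2]/1e3]);print(n,u.round(1),v.round(1));cv2.circle(im,(int(round(u)),int(round(v))),2,(255,0,0),-1)
cv2.imwrite("pics/g1b.png",cv2.resize(im[100:,80:400],(800,710))[:600])
E
```

```text
4 rows t [-0.00025  0.00082  0.02288] rot [-0.02  -0.005  0.071] now [ 0.5328 -0.3817  0.1605] yaw -15.92 F [-1.33  0.36 -0.83]
g1 puller 0.84 [ 0.5997 -0.5657  0.0187] [506.  31.]
g1 puller 0.65 [ 0.5327 -0.3883  0.0222] [267. 199.]
shaft end 264.0 63.1
L 205.5 225.4
R 319.9 226.0
hubF 263.3 169.5
```

View pics/g1b.png

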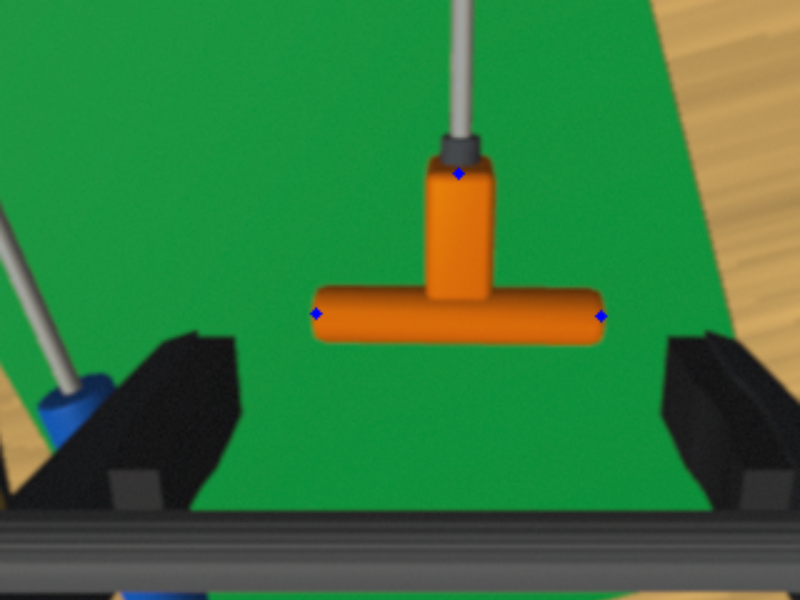

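The projected model points land on the puller, on the bar ends and hub front edge, so the estimate is right. Descend and grip.

Emit:
play_rows --translation '[[-0.0003, 0.0008, 0.023], [-0.0003, 0.0008, 0.023], [-0.0003, 0.0008, 0.023], [-0.0003, 0.0008, 0.0225], [0, 0, 0], [0, 0, 0], [0, 0, 0], [0, 0, 0], [0, 0, 0], [0, 0, 0]]' --delta_rot '[[0, 0, 0.07], [0, 0, 0.07], [0, 0, 0.07], [0, 0, 0.07], [0, 0, 0], [0, 0, 0], [0, 0, 0], [0, 0, 0], [0, 0, 0], [0, 0, 0]]' --grip '[1, 1, 1, 1, 1, -1, -1, -1, -1, -1]' --squeeze 55

```text
clock: 10.6
tool_pos: [0.5298, -0.3865, 0.0688]
eef_rot: [0.99, -0.142, 0.0, 0.0]
contact_force: [-0.5, 0.5, 0.4]
opening: 0.456
finger_force: 0.0
```

```bash
python3 - <<'E'
from h import *
s=r.get_state();print({k:np.round(s[k],4) for k in("clock","tool_pos","eef_rot","contact_force","opening","finger_force")})
E
```

```text
{'clock': np.float64(10.6), 'tool_pos': array([ 0.5298, -0.3865,  0.0688]), 'eef_rot': array([ 9.898e-01, -1.422e-01,  1.000e-04,  1.000e-04]), 'contact_force': array([-0.4758,  0.5341,  0.4058]), 'opening': np.float64(0.456), 'finger_force': np.float64(0.0)}
```

Fingers are still closing, so I'll wait a few rows and then lift.

Emit:
play_rows --translation '[[0, 0, 0], [0, 0, 0], [0, 0, 0], [0, 0, 0], [0, 0, 0], [0, 0, 0]]' --delta_rot '[[0, 0, 0], [0, 0, 0], [0, 0, 0], [0, 0, 0], [0, 0, 0], [0, 0, 0]]' --grip '[-1, -1, -1, -1, -1, -1]'

```text
clock: 11.35
tool_pos: [0.5299, -0.3863, 0.0688]
eef_rot: [0.99, -0.142, 0.0, -0.0]
contact_force: [0.1, 1.1, -0.5]
opening: 0.221
finger_force: 55.0
```

Emit:
play_rows --translation '[[0, 0, -0.02], [0, 0, -0.04], [0, 0, -0.03], [0, 0, 0], [0, 0, 0], [0, 0, 0]]' --delta_rot '[[0, 0, 0], [0, 0, 0], [0, 0, 0], [0, 0, 0], [0, 0, 0], [0, 0, 0]]' --grip '[-1, -1, -1, -1, -1, -1]'

```text
clock: 12.1
tool_pos: [0.529, -0.386, 0.1573]
eef_rot: [0.99, -0.142, -0.001, -0.001]
contact_force: [0.2, -0.2, -2.2]
opening: 0.217
finger_force: 55.0
```

```bash
python3 - <<'E'
from h import *
k,im=shot("h1",["puller"])
s=r.get_state();T=R.from_quat(s["eef_rot"])
# expected shaft end in tool frame for nominal grasp: tool x +97 (grasp at x=-7), z = 45+ (21-13)
for dx,dz in((97,53),(97,50),(100,53)):
    print(dx,dz,proj(k,s["tool_pos"]+T.apply([dx/1e3,0,dz/1e3])).round(1))
cv2.imwrite("pics/h1c.png",im)
# shaft end: look for grey column near x
g=cv2.cvtColor(im,cv2.COLOR_BGR2HSV)
hue=(g[...,0]>40)&(g[...,0]<85)&(g[...,1]>100)
for v in range(60,130,3):
    row=~hue[v,225:300];u=np.nonzero(row)[0]+225;print(v,len(u),(u.min(),u.max()) if len(u) else "")
p=goto([0.496,0.171,0.16],-8.7,12)
E
```

```text
h1 puller 0.83 [ 0.5982 -0.5642  0.0143] [494.  28.]
h1 puller 0.68 [ 0.5596 -0.3923  0.1126] [252. 208.]
97 53 [257.1  43.7]
97 50 [257.   42.7]
100 53 [257.1  35.3]
60 16 (np.int64(251), np.int64(266))
63 15 (np.int64(251), np.int64(265))
66 16 (np.int64(251), np.int64(266))
69 14 (np.int64(252), np.int64(265))
72 15 (np.int64(252), np.int64(266))
75 15 (np.int64(252), np.int64(266))
78 15 (np.int64(251), np.int64(265))
81 15 (np.int64(252), np.int64(266))
84 15 (np.int64(252), np.int64(266))
87 14 (np.int64(252), np.int64(265))
90 14 (np.int64(252), np.int64(265))
93 15 (np.int64(252), np.int64(266))
96 15 (np.int64(252), np.int64(266))
99 15 (np.int64(252), np.int64(266))
102 15 (np.int64(252), np.int64(266))
105 15 (np.int64(252), np.int64(266))
108 15 (np.int64(252), np.int64(266))
111 14 (np.int64(252), np.int64(265))
114 15 (np.int64(252), np.int64(266))
117 15 (np.int64(252), np.int64(266))
120 14 (np.int64(252), np.int64(265))
123 15 (np.int64(252), np.int64(266))
126 15 (np.int64(252), np.int64(266))
129 15 (np.int64(252), np.int64(266))
12 rows t [-0.01303 -0.04468 -0.00018] rot [-0.003  0.01  -0.637] now [ 0.5293 -0.3861  0.1575] yaw -16.35 F [-0.26 -0.39 -1.08]
```

```bash
python3 - <<'E'
from h import *
im=cv2.imread("pics/h1.png");g=cv2.cvtColor(im,cv2.COLOR_BGR2HSV)
hue=(g[...,0]>40)&(g[...,0]<85)&(g[...,1]>100)
for v in range(20,62,3):
    u=np.nonzero(~hue[v,225:300])[0]+225;print(v,len(u),(u.min(),u.max()) if len(u) else "")
for n in("hammer","jar_beads","jar_screws","glue"):
    for o in r.look_for("scene",n)[:1]:print(n,o["confidence"],np.round(o["point"],3))
goto([0.5253,0.1547,0.155],-8.7,12)
E
```

```text
20 0 
23 0 
26 0 
29 0 
32 3 (np.int64(257), np.int64(259))
35 12 (np.int64(253), np.int64(264))
38 14 (np.int64(252), np.int64(265))
41 16 (np.int64(251), np.int64(266))
44 15 (np.int64(251), np.int64(265))
47 15 (np.int64(251), np.int64(265))
50 16 (np.int64(251), np.int64(266))
53 16 (np.int64(251), np.int64(266))
56 16 (np.int64(251), np.int64(266))
59 16 (np.int64(251), np.int64(266))
hammer 0.8 [0.632 0.494 0.02 ]
jar_beads 0.53 [0.412 0.602 0.017]
jar_screws 0.82 [0.414 0.453 0.057]
glue 0.81 [0.298 0.398 0.073]
12 rows t [-0.01039 -0.04391  0.00028] rot [-0.001  0.003 -0.637] now [ 0.5297 -0.3864  0.1583] yaw -16.35 F [ 0.25  0.68 -2.15]
```

Emit:
play_rows --translation '[[-0.0104, -0.0439, 0.0003], [-0.0104, -0.0439, 0.0003], [-0.0104, -0.0439, 0.0003], [-0.0104, -0.0439, 0.0003], [-0.0104, -0.0439, 0.0003], [-0.0104, -0.0439, 0.0003], [-0.0104, -0.0439, 0.0003], [-0.0104, -0.0439, 0.0003], [-0.0104, -0.0439, 0.0003], [-0.0104, -0.0439, 0.0003], [-0.0104, -0.0439, 0.0003], [-0.0104, -0.0439, 0.0003], [0, 0, 0], [0, 0, 0], [0, 0, 0]]' --delta_rot '[[0, 0, -0.637], [0, 0, -0.637], [0, 0, -0.637], [0, 0, -0.637], [0, 0, -0.637], [0, 0, -0.637], [0, 0, -0.637], [0, 0, -0.637], [0, 0, -0.637], [0, 0, -0.637], [0, 0, -0.637], [0, 0, -0.637], [0, 0, 0], [0, 0, 0], [0, 0, 0]]' --grip '[-1, -1, -1, -1, -1, -1, -1, -1, -1, -1, -1, -1, -1, -1, -1]'

```text
clock: 14.28
tool_pos: [0.5255, 0.1526, 0.1551]
eef_rot: [0.997, -0.077, 0.0, 0.001]
contact_force: [0.5, 0.0, -1.4]
opening: 0.222
finger_force: 55.0
```

```bash
cat >> h.py <<'E'
EX=np.array([.9885,-.1513,0]);EY=np.array([.1513,.9885,0]);POST=np.array([.5949,.156,.046])
def tip(s=None,grip=(0.0946,0.0007,0.0654)):
    s=s or r.get_state();p=s["tool_pos"]+R.from_quat(s["eef_rot"]).apply(grip);d=p-POST
    return np.round(1e3*np.array([d@EX,d@EY,d[2]]),1)   # tip in post frame, mm
def fr(s=None):
    s=s or r.get_state();f=np.array(s["contact_force"]);return np.round([f@EX,f@EY,f[2]],1)
E
python3 - <<'E'
from h import *
print(tip(),fr());goto([0.5253,0.1547,0.155],-8.7,2)
k,im=shot("i1",["hook","post"])
for n,p in(("post head",(0,0,15.7)),("barL",(16.2,16.4,8)),("barR",(16.2,-21.6,8)),("shaft end",None)):
    w=POST+EX*p[0]/1e3+EY*p[1]/1e3+[0,0,p[2]/1e3] if p else None
    if p is None:
        s=r.get_state();w=s["tool_pos"]+R.from_quat(s["eef_rot"]).apply([.0976,.0007,.053])
    print(n,proj(k,w).round(1))
print(im.shape);cv2.imwrite("pics/i1b.png",cv2.resize(im[0:150,160:360],None,fx=4,fy=4,interpolation=cv2.INTER_CUBIC))
E
```

```text
[ 26.6 -14.9  43.8] [ 0.5  0.1 -1.4]
2 rows t [-2.80e-04 -1.01e-03  7.00e-05] rot [ 0.038 -0.008 -0.079] now [0.5255 0.1526 0.1551] yaw -8.86 F [ 0.47  0.02 -1.4 ]
i1 hook 0.68 [0.6267 0.1469 0.0573] [239.  47.]
i1 post 0.53 [0.6129 0.0798 0.0569] [368.  54.]
post head [231.8 112. ]
barL [202.2  80.8]
barR [271.3  80.5]
shaft end [256.9  43. ]
(384, 512, 3)
```

View pics/i1b.png

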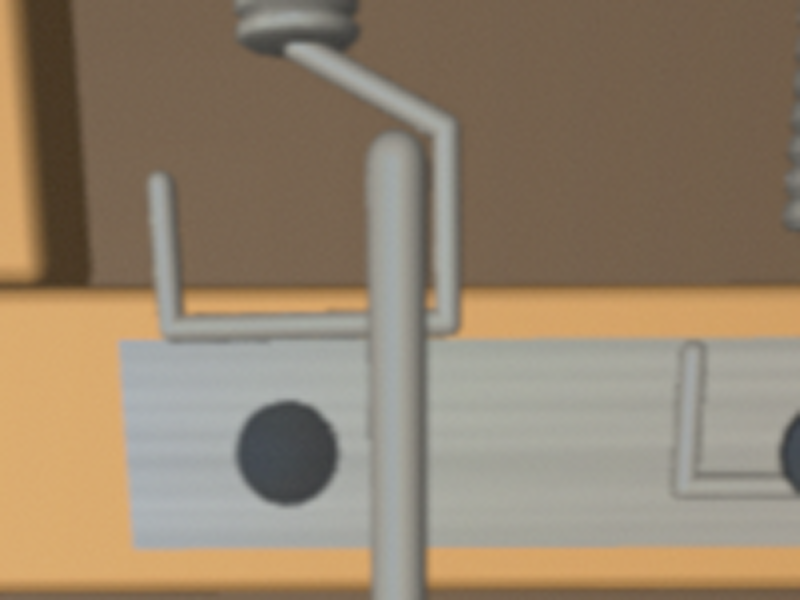

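Post head and bar corners land within half a pixel of my model. The shaft is about 0.6 mm further right than assumed, so I'll shift 3 mm towards the post and 1.5 mm back, then lower the hook into the opening.

Emit:
play_rows --translation '[[-0.0015, -0.003, 0], [0, 0, 0.012], [0, 0, 0.012], [0, 0, 0.008], [0, 0, 0.005], [0, 0, 0.005], [0, 0, 0], [0, 0, 0]]' --delta_rot '[[0, 0, 0], [0, 0, 0], [0, 0, 0], [0, 0, 0], [0, 0, 0], [0, 0, 0], [0, 0, 0], [0, 0, 0]]' --grip '[-1, -1, -1, -1, -1, -1, -1, -1]'

```text
clock: 15.42
tool_pos: [0.5244, 0.1578, 0.1133]
eef_rot: [0.997, -0.076, 0.0, -0.0]
contact_force: [0.3, 0.0, -1.6]
opening: 0.221
finger_force: 55.0
```

```bash
sed -i 's/0.0946,0.0007,0.0654/0.0946,0.0013,0.0654/' h.py; python3 - <<'E'
from h import *
print(tip(),fr());goto([0.5253,0.1547,0.155],-8.7,2)
k,im=shot("i2",[])
cv2.imwrite("pics/i2b.png",cv2.resize(im[0:150,160:360],None,fx=4,fy=4,interpolation=cv2.INTER_CUBIC))
E
```

```text
[ 24.6 -10.2   1.9] [ 0.3  0.1 -1.6]
2 rows t [ 0.00069  0.00144 -0.02086] rot [-0.004 -0.012 -0.001] now [0.5244 0.1578 0.1133] yaw -8.7 F [ 0.3   0.03 -1.6 ]
```

Emit:
play_rows --translation '[[0, 0.002, 0], [0, 0, 0], [0, 0, 0]]' --delta_rot '[[0, 0, 0], [0, 0, 0], [0, 0, 0]]' --grip '[-1, -1, -1]'

```text
clock: 15.85
tool_pos: [0.524, 0.1557, 0.1132]
eef_rot: [0.997, -0.076, 0.0, -0.0]
contact_force: [-0.8, 0.1, -1.8]
opening: 0.222
finger_force: 55.0
```

```bash
python3 - <<'E'
from h import *
for i in range(3):
    s=r.get_state();print(tip(s),fr(s),np.round(s["tool_pos"],4));k,im=shot("i3",[])
print("post",proj(k,POST+[0,0,.0157]).round(1),"bar",proj(k,POST+.0162*EX-.0026*EY+[0,0,.008]).round(1))
cv2.imwrite("pics/i3b.png",cv2.resize(im[0:150,160:360],None,fx=4,fy=4,interpolation=cv2.INTER_CUBIC))
g=cv2.cvtColor(im,cv2.COLOR_BGR2GRAY).astype(int)
dk=(g<75);dk[:,:180]=0;dk[:,300:]=0;dk[160:]=0
n,l,st,c=cv2.connectedComponentsWithStats(dk.astype(np.uint8));print([(st[i].tolist(),c[i].round(1).tolist()) for i in range(1,n) if st[i,4]>80])
E
```

```text
[ 24.5 -12.3   1.8] [-0.8  0.  -1.8] [0.524  0.1557 0.1132]
[ 24.5 -12.3   1.8] [ 0.4  0.5 -0.4] [0.5239 0.1558 0.1131]
[ 24.5 -12.2   1.7] [-0.5  0.3 -2.2] [0.524  0.1558 0.1131]
post [230.6 114.7] bar [237.3  73.8]
[([216, 100, 30, 32, 715], [230.9, 115.6])]
```

Pull gently to contact.

Emit:
play_rows --translation '[[-0.0025, 0, 0], [-0.0025, 0, 0], [-0.0015, 0, 0], [-0.0015, 0, 0], [0, 0, 0], [0, 0, 0]]' --delta_rot '[[0, 0, 0], [0, 0, 0], [0, 0, 0], [0, 0, 0], [0, 0, 0], [0, 0, 0]]' --grip '[-1, -1, -1, -1, -1, -1]'

```text
clock: 16.75
tool_pos: [0.5172, 0.157, 0.1134]
eef_rot: [0.997, -0.076, 0.001, -0.0]
contact_force: [4.0, -0.0, -1.6]
opening: 0.224
finger_force: 55.0
```

```bash
cat >st.py <<'E'
from h import *
F=[]
for i in range(3):s=r.get_state();F.append(fr(s));r.snapshot("wrist")
print("tip",tip(s),"F",np.mean(F,0).round(1),"yaw/rot",R.from_quat(s["eef_rot"]).as_euler("zyx",degrees=True).round(2),"t",s["clock"],"M",np.round(s["moment"],2))
E
python3 st.py
```

```text
tip [ 17.5 -12.2   2.1] F [ 4.3  0.8 -2. ] yaw/rot [ 8.7200e+00  1.1000e-01 -1.7999e+02] t 16.85 M [-0.02 -0.91  0.02]
```

Contact at 4.3 N, as expected. Take up 1.5 mm more and lift about 11.5 mm before the bar reaches the head.

Emit:
play_rows --translation '[[-0.0015, 0, 0], [0, 0, -0.003], [0, 0, -0.003], [0, 0, -0.003], [0, 0, -0.0025], [0, 0, 0], [0, 0, 0]]' --delta_rot '[[0, 0, 0], [0, 0, 0], [0, 0, 0], [0, 0, 0], [0, 0, 0], [0, 0, 0], [0, 0, 0]]' --grip '[-1, -1, -1, -1, -1, -1, -1]'

```text
clock: 17.77
tool_pos: [0.5151, 0.1572, 0.1248]
eef_rot: [0.997, -0.076, 0.001, -0.0]
contact_force: [5.6, -0.5, -2.0]
opening: 0.219
finger_force: 55.0
```

```bash
python3 st.py; python3 - <<'E'
from h import *
for c in("wrist","scene"):
    for o in r.look_for(c,"hook")[:2]:
        d=np.array(o["point"])-POST;print(c,o["confidence"],np.round([1e3*d@EX,1e3*d@EY,1e3*d[2]],1))
E
```

```text
tip [ 15.6 -12.2  13.4] F [ 5.6  0.8 -1.8] yaw/rot [ 8.7100e+00  8.0000e-02 -1.7999e+02] t 17.875 M [ 0.01 -1.1   0.01]
wrist 0.58 [11.4  1.2 21.1]
wrist 0.54 [ 14.6 -76.8   7.5]
scene 0.54 [80.2  1.9 15.6]
scene 0.49 [  18.5 -491.7  -43.9]
```

Bar is lifted at 5.6 N. Pull over the head in stages, watching the force.

Emit:
play_rows --translation '[[-0.003, 0, 0], [-0.003, 0, 0], [-0.003, 0, 0], [-0.003, 0, 0], [-0.003, 0, 0], [-0.003, 0, 0], [0, 0, 0], [0, 0, 0]]' --delta_rot '[[0, 0, 0], [0, 0, 0], [0, 0, 0], [0, 0, 0], [0, 0, 0], [0, 0, 0], [0, 0, 0], [0, 0, 0]]' --grip '[-1, -1, -1, -1, -1, -1, -1, -1]'

```text
clock: 19.02
tool_pos: [0.5021, 0.1601, 0.1256]
eef_rot: [0.997, -0.077, 0.006, -0.001]
contact_force: [13.4, -1.7, -3.7]
opening: 0.221
finger_force: 55.0
```

```bash
python3 st.py; python3 - <<'E'
from h import *
for o in r.look_for("wrist","hook")[:2]:
        d=np.array(o["point"])-POST;print(o["confidence"],np.round([1e3*d@EX,1e3*d@EY,1e3*d[2]],1))
E
```

```text
tip [  3.  -11.2  15.3] F [13.   0.5 -2.8] yaw/rot [   8.79    0.68 -179.89] t 19.125 M [-0.19 -2.55  0.08]
0.8 [ 3.   5.2 20.2]
0.65 [ 5.1  3.9 20.1]
```

Emit:
play_rows --translation '[[-0.003, 0.0005, 0], [-0.003, 0.0005, 0], [-0.003, 0.0005, 0], [-0.003, 0.0005, 0], [-0.002, 0, 0], [0, 0, 0], [0, 0, 0]]' --delta_rot '[[0, 0, 0], [0, 0, 0], [0, 0, 0], [0, 0, 0], [0, 0, 0], [0, 0, 0], [0, 0, 0]]' --grip '[-1, -1, -1, -1, -1, -1, -1]'

```text
clock: 20.1
tool_pos: [0.4916, 0.1605, 0.1262]
eef_rot: [0.997, -0.077, 0.01, -0.003]
contact_force: [18.8, -2.6, -4.2]
opening: 0.222
finger_force: 55.0
```

```bash
python3 st.py; python3 - <<'E'
from h import *
for o in r.look_for("wrist","hook")[:2]:
        d=np.array(o["point"])-POST;print(o["confidence"],np.round([1e3*d@EX,1e3*d@EY,1e3*d[2]],1))
E
```

```text
tip [ -6.9 -12.3  16.7] F [18.7  1.1 -3.9] yaw/rot [   8.86    1.15 -179.8 ] t 20.2 M [-0.3  -3.65  0.11]
0.61 [-5.9  1.  25.8]
```

Emit:
play_rows --translation '[[-0.0015, 0, 0], [-0.0015, 0, 0], [0, 0, 0], [0, 0, 0]]' --delta_rot '[[0, 0, 0], [0, 0, 0], [0, 0, 0], [0, 0, 0]]' --grip '[-1, -1, -1, -1]'

```text
clock: 20.8
tool_pos: [0.4894, 0.161, 0.1264]
eef_rot: [0.997, -0.077, 0.011, -0.003]
contact_force: [20.4, -2.5, -3.1]
opening: 0.22
finger_force: 55.0
```

```bash
python3 st.py; python3 - <<'E'
from h import *
k,im=shot("j1",[])
for x in(-11,-9,-7,-5):
  for z in (18,22):print(x,z,proj(k,POST+x*1e-3*EX+z*1e-3*EX[[2,2,2]]+[0,0,z*1e-3]).round(1),proj(k,POST+x*1e-3*EX+.014*EY+[0,0,z*1e-3]).round(1))
print("post",proj(k,POST+[0,0,.0157]).round(1))
g=cv2.cvtColor(im,cv2.COLOR_BGR2GRAY).astype(int)
for u in (200,208,214,222,228,236):print(u,g[84:150:2,u].tolist())
E
```

```text
tip [ -9.  -12.1  16.9] F [20.   1.3 -3.1] yaw/rot [   8.88    1.25 -179.78] t 20.9 M [-0.31 -3.95  0.09]
-11 18 [232.   58.6] [199.6  58.7]
-11 22 [231.1  57.6] [197.7  57.8]
-9 18 [231.8  53.6] [199.3  53.7]
-9 22 [230.9  52.4] [197.5  52.6]
-7 18 [231.7  48.5] [199.   48.7]
-7 22 [230.8  47.2] [197.2  47.4]
-5 18 [231.6  43.4] [198.7  43.6]
-5 22 [230.7  42. ] [196.9  42.1]
post [231.7  31.5]
200 [165, 137, 101, 99, 112, 111, 112, 112, 112, 113, 112, 113, 111, 112, 111, 112, 112, 112, 112, 111, 112, 113, 112, 86, 138, 146, 147, 148, 145, 142, 139, 140, 151]
208 [163, 137, 101, 98, 112, 113, 111, 112, 112, 112, 112, 112, 111, 111, 111, 112, 112, 112, 112, 111, 112, 113, 111, 84, 136, 147, 148, 147, 145, 140, 140, 147, 159]
214 [162, 136, 101, 97, 112, 112, 111, 109, 110, 112, 111, 111, 111, 110, 111, 110, 110, 110, 111, 113, 111, 111, 109, 84, 138, 148, 150, 147, 144, 138, 142, 152, 161]
222 [160, 136, 99, 104, 111, 109, 111, 110, 111, 111, 111, 111, 111, 110, 110, 111, 110, 112, 110, 112, 111, 110, 109, 81, 140, 150, 149, 146, 142, 142, 148, 158, 157]
228 [161, 135, 98, 105, 112, 109, 110, 111, 111, 111, 110, 110, 111, 111, 111, 110, 110, 110, 110, 110, 111, 111, 110, 80, 140, 151, 149, 145, 142, 145, 148, 151, 155]
236 [159, 135, 97, 104, 110, 109, 109, 109, 110, 110, 110, 110, 110, 110, 110, 110, 110, 109, 109, 111, 110, 111, 108, 80, 141, 151, 147, 144, 145, 148, 150, 154, 159]
```

```bash
python3 - <<'E'
import cv2
im=cv2.imread("pics/j1.png");g=cv2.cvtColor(im,cv2.COLOR_BGR2GRAY).astype(int)
for u in (190,198,206,212,218,225,232,239,246):print(u,g[14:76:2,u].tolist())
for v in (24,36,44,50,56,62):print("row",v,g[v,180:300:3].tolist())
E
```

```text
190 [129, 132, 134, 137, 139, 141, 145, 148, 150, 153, 153, 156, 158, 157, 161, 162, 164, 165, 166, 166, 168, 158, 132, 159, 177, 176, 174, 171, 168, 165, 176]
198 [172, 170, 171, 172, 175, 174, 170, 175, 176, 175, 170, 169, 175, 175, 170, 167, 170, 173, 151, 152, 168, 155, 125, 144, 176, 176, 175, 170, 169, 166, 176]
206 [172, 171, 171, 174, 176, 175, 170, 176, 176, 174, 171, 169, 174, 175, 170, 168, 169, 173, 139, 154, 168, 153, 121, 167, 176, 178, 174, 169, 169, 166, 174]
212 [172, 170, 171, 174, 175, 175, 171, 176, 176, 175, 171, 170, 174, 175, 170, 165, 169, 172, 144, 156, 168, 151, 121, 168, 176, 178, 174, 169, 168, 165, 175]
218 [172, 171, 172, 170, 142, 92, 74, 70, 73, 73, 74, 74, 72, 76, 102, 147, 169, 172, 137, 157, 168, 148, 120, 167, 177, 177, 173, 170, 168, 165, 173]
225 [173, 149, 74, 72, 71, 72, 73, 73, 75, 75, 72, 74, 73, 74, 74, 74, 72, 71, 113, 159, 166, 148, 122, 169, 177, 176, 173, 170, 167, 167, 173]
232 [172, 99, 69, 71, 71, 70, 71, 73, 75, 72, 73, 74, 73, 73, 75, 74, 70, 71, 125, 160, 165, 146, 119, 168, 176, 175, 172, 169, 168, 165, 174]
239 [172, 170, 121, 69
[... 797 characters left out ...]
, 164, 166, 145, 103, 161, 165, 165, 165, 157, 171, 125, 159, 164, 165, 164]
row 50 [173, 175, 165, 167, 134, 121, 151, 150, 136, 140, 144, 144, 138, 139, 140, 113, 126, 127, 125, 127, 127, 137, 139, 138, 145, 163, 168, 146, 102, 138, 142, 146, 145, 150, 169, 125, 165, 168, 169, 168]
row 56 [175, 177, 166, 158, 157, 156, 155, 154, 153, 152, 153, 151, 149, 149, 149, 148, 145, 146, 146, 144, 144, 144, 142, 140, 147, 164, 168, 146, 102, 132, 134, 134, 135, 132, 130, 120, 172, 173, 172, 172]
row 62 [177, 178, 176, 176, 177, 177, 176, 176, 176, 177, 175, 176, 176, 175, 175, 177, 175, 176, 175, 174, 176, 175, 175, 173, 147, 164, 168, 148, 104, 169, 173, 173, 173, 172, 171, 172, 172, 172, 172, 170]
```

The image rows show the bar (centre row 54) just past the head's far edge (row 49), at 20 N. I'll pull a further 1 mm and lower.

Emit:
play_rows --translation '[[-0.0015, 0, 0], [0, 0, 0.003], [0, 0, 0.003], [0, 0, 0.003], [0, 0, 0.002], [0, 0, 0], [0, 0, 0]]' --delta_rot '[[0, 0, 0], [0, 0, 0], [0, 0, 0], [0, 0, 0], [0, 0, 0], [0, 0, 0], [0, 0, 0]]' --grip '[-1, -1, -1, -1, -1, -1, -1]'

```text
clock: 21.88
tool_pos: [0.4886, 0.1613, 0.1155]
eef_rot: [0.997, -0.078, 0.011, -0.003]
contact_force: [19.6, -2.9, -2.7]
opening: 0.217
finger_force: 55.0
```

```bash
python3 st.py
```

```text
tip [ -9.9 -12.    6.2] F [20.1  0.5 -2.4] yaw/rot [   8.89    1.33 -179.76] t 21.975 M [-0.38 -4.06  0.07]
```

Emit:
play_rows --translation '[[0, 0, 0.002], [0, 0, 0.002], [0, 0, 0.001], [0, 0, 0], [0, 0, 0]]' --delta_rot '[[0, 0, 0], [0, 0, 0], [0, 0, 0], [0, 0, 0], [0, 0, 0]]' --grip '[-1, -1, -1, -1, -1]'

```text
clock: 22.65
tool_pos: [0.4887, 0.1613, 0.1106]
eef_rot: [0.997, -0.078, 0.012, -0.003]
contact_force: [20.4, -2.3, -1.6]
opening: 0.221
finger_force: 55.0
```

```bash
python3 st.py; python3 - <<'E'
from h import *
k,im=shot("j2",[]);g=cv2.cvtColor(im,cv2.COLOR_BGR2GRAY).astype(int)
for u in (206,212,225,232,239):print(u,g[14:76:2,u].tolist())
for x in(-11,-9,-7):print(x,proj(k,POST+x*1e-3*EX+[0,0,.008]).round(1))
print("post",proj(k,POST+[0,0,.0157]).round(1))
E
```

```text
tip [ -9.7 -11.9   1.3] F [19.7  0.9 -1.6] yaw/rot [   8.9     1.35 -179.76] t 22.75 M [-0.42 -4.08  0.08]
206 [176, 173, 173, 178, 177, 177, 171, 172, 176, 177, 173, 169, 167, 172, 175, 176, 174, 174, 140, 160, 171, 152, 121, 170, 175, 170, 170, 167, 175, 179, 179]
212 [104, 84, 73, 73, 74, 73, 74, 75, 85, 115, 151, 168, 169, 172, 174, 175, 174, 175, 144, 161, 171, 150, 123, 172, 174, 172, 171, 162, 170, 179, 179]
225 [72, 74, 72, 75, 75, 74, 74, 74, 75, 73, 75, 76, 73, 72, 72, 101, 174, 174, 142, 165, 169, 147, 121, 172, 172, 172, 171, 168, 173, 177, 179]
232 [70, 71, 70, 72, 71, 72, 72, 71, 70, 72, 73, 72, 68, 69, 68, 86, 171, 169, 140, 164, 167, 145, 121, 173, 174, 171, 169, 167, 174, 177, 178]
239 [68, 68, 67, 69, 69, 67, 67, 69, 67, 68, 68, 67, 63, 68, 143, 175, 175, 168, 142, 166, 166, 142, 128, 176, 173, 171, 169, 166, 174, 178, 177]
-11 [231.2  55.3]
-9 [231.   50.1]
-7 [230.9  44.8]
post [228.4  21.7]
```

Emit:
play_rows --translation '[[0, 0, 0.0005], [0, 0, 0.0005], [0, 0, 0], [0, 0, 0]]' --delta_rot '[[0, 0, 0], [0, 0, 0], [0, 0, 0], [0, 0, 0]]' --grip '[-1, -1, -1, -1]'

```text
clock: 23.35
tool_pos: [0.4887, 0.1613, 0.1096]
eef_rot: [0.997, -0.078, 0.012, -0.003]
contact_force: [20.2, -2.0, -1.5]
opening: 0.223
finger_force: 55.0
```

```bash
python3 st.py
```

```text
tip [ -9.7 -11.9   0.3] F [20.   1.  -1.8] yaw/rot [   8.9     1.35 -179.76] t 23.45 M [-0.34 -4.14  0.04]
```

Tip is at strip level with no strip contact and the bar is below the head. Ease back, compensating for the arm's pitch recovery.

Emit:
play_rows --translation '[[0.0015, 0, 0], [0.0015, 0, -0.0002], [0.0015, 0, -0.0002], [0.0015, 0, -0.0002], [0, 0, 0], [0, 0, 0]]' --delta_rot '[[0, 0, 0], [0, 0, 0], [0, 0, 0], [0, 0, 0], [0, 0, 0], [0, 0, 0]]' --grip '[-1, -1, -1, -1, -1, -1]'

```text
clock: 24.25
tool_pos: [0.4931, 0.1603, 0.1099]
eef_rot: [0.997, -0.077, 0.01, -0.003]
contact_force: [17.9, -2.0, -1.6]
opening: 0.22
finger_force: 55.0
```

```bash
python3 st.py
```

```text
tip [ -5.5 -12.3   0.4] F [17.7  1.  -1.7] yaw/rot [   8.86    1.15 -179.79] t 24.35 M [-0.32 -3.63  0.07]
```

Emit:
play_rows --translation '[[0.001, 0, -0.0002], [0.001, 0, -0.0002], [0.001, 0, -0.0002], [0, 0, 0], [0, 0, 0]]' --delta_rot '[[0, 0, 0], [0, 0, 0], [0, 0, 0], [0, 0, 0], [0, 0, 0]]' --grip '[-1, -1, -1, -1, -1]'

```text
clock: 25.02
tool_pos: [0.4944, 0.1599, 0.1103]
eef_rot: [0.997, -0.077, 0.008, -0.002]
contact_force: [15.3, -0.6, -1.6]
opening: 0.221
finger_force: 55.0
```

```bash
python3 st.py
```

```text
tip [ -4.3 -12.4   0.4] F [15.   1.4 -1.2] yaw/rot [   8.81    0.95 -179.82] t 25.125 M [-0.23 -3.16  0.09]
```

The force drops steeply now, so the neck is taking the load. Unload further.

Emit:
play_rows --translation '[[0.001, 0, -0.0004], [0.001, 0, -0.0004], [0.001, 0, -0.0004], [0, 0, 0], [0, 0, 0]]' --delta_rot '[[0, 0, 0], [0, 0, 0], [0, 0, 0], [0, 0, 0], [0, 0, 0]]' --grip '[-1, -1, -1, -1, -1]'

```text
clock: 25.8
tool_pos: [0.4951, 0.1597, 0.111]
eef_rot: [0.997, -0.076, 0.006, -0.002]
contact_force: [11.5, 0.2, -1.2]
opening: 0.222
finger_force: 55.0
```

```bash
python3 st.py
```

```text
tip [ -3.9 -12.5   0.7] F [11.3  2.  -1.3] yaw/rot [   8.74    0.66 -179.85] t 25.9 M [-0.07 -2.44  0.13]
```

Emit:
play_rows --translation '[[0.0015, 0, -0.0004], [0.0015, 0, -0.0004], [0.0015, 0, -0.0004], [0, 0, 0], [0, 0, 0]]' --delta_rot '[[0, 0, 0], [0, 0, 0], [0, 0, 0], [0, 0, 0], [0, 0, 0]]' --grip '[-1, -1, -1, -1, -1]'

```text
clock: 26.58
tool_pos: [0.4959, 0.1589, 0.1115]
eef_rot: [0.997, -0.076, 0.002, -0.001]
contact_force: [6.1, 0.5, -2.1]
opening: 0.225
finger_force: 55.0
```

```bash
python3 st.py
```

```text
tip [ -3.6 -13.3   0.3] F [ 6.3  1.4 -2.5] yaw/rot [   8.67    0.19 -179.93] t 26.675 M [ 0.13 -1.21  0.11]
```

Emit:
play_rows --translation '[[0.0015, 0, -0.0004], [0.0015, 0, -0.0004], [0.0015, 0, -0.0002], [0.002, 0, 0], [0.002, 0, 0], [0.002, 0, 0], [0, 0, 0], [0, 0, 0]]' --delta_rot '[[0, 0, 0], [0, 0, 0], [0, 0, 0], [0, 0, 0], [0, 0, 0], [0, 0, 0], [0, 0, 0], [0, 0, 0]]' --grip '[-1, -1, -1, -1, -1, -1, -1, -1]'

```text
clock: 27.72
tool_pos: [0.5047, 0.1566, 0.1122]
eef_rot: [0.997, -0.076, -0.0, 0.0]
contact_force: [0.0, 1.0, -1.8]
opening: 0.221
finger_force: 55.0
```

```bash
python3 st.py
```

```text
tip [  5.3 -14.3   0.8] F [-0.1  0.7 -2.2] yaw/rot [ 8.7000e+00 -1.0000e-02  1.7999e+02] t 27.825 M [ 0.07 -0.04 -0.02]
```

Puller is free (0 N). Raise it slowly, watching for a snag.

Emit:
play_rows --translation '[[0, -0.0015, 0], [0, 0, -0.002], [0, 0, -0.003], [0, 0, -0.003], [0, 0, -0.003], [0, 0, 0]]' --delta_rot '[[0, 0, 0], [0, 0, 0], [0, 0, 0], [0, 0, 0], [0, 0, 0], [0, 0, 0]]' --grip '[-1, -1, -1, -1, -1, -1]'

```text
clock: 28.62
tool_pos: [0.5052, 0.1582, 0.1235]
eef_rot: [0.997, -0.076, 0.0, -0.0]
contact_force: [0.2, -0.5, -1.7]
opening: 0.222
finger_force: 55.0
```

```bash
python3 st.py
```

```text
tip [  5.5 -12.8  11.9] F [ 0.  -0.5 -1.6] yaw/rot [8.7e+00 1.0e-02 1.8e+02] t 28.725 M [0.04 0.02 0.04]
```

No snag. Up clear of the post heads, then a picture to check the seat.

Emit:
play_rows --translation '[[0, 0, -0.01], [0, 0, -0.015], [0, 0, -0.02], [0, 0, 0], [0, 0, 0]]' --delta_rot '[[0, 0, 0], [0, 0, 0], [0, 0, 0], [0, 0, 0], [0, 0, 0]]' --grip '[-1, -1, -1, -1, -1]'

```text
clock: 29.4
tool_pos: [0.505, 0.1582, 0.1683]
eef_rot: [0.997, -0.076, 0.0, -0.0]
contact_force: [0.4, -0.3, -1.7]
opening: 0.221
finger_force: 55.0
```

```bash
python3 - <<'E'
from h import *
print(tip(),fr())
k,im=shot("l1",["hook"])
print("post",proj(k,POST+[0,0,.0157]).round(1),[proj(k,POST-.0045*EX+y*EY+[0,0,.007]).round(1).tolist() for y in(.0164,-.0216)])
cv2.imwrite("pics/l1b.png",cv2.resize(im[0:150,160:360],None,fx=4,fy=4,interpolation=cv2.INTER_CUBIC))
s=r.get_state()
# puller back to its place: TCP at grasp was (.5299,-.3863), yaw -16.35
goto([.531,-.385,.155],-16.35,12)
E
```

```text
[  5.4 -12.8  56.9] [ 0.5 -0.3 -1.7]
l1 hook 0.79 [0.613  0.1486 0.0545] [246.  36.]
post [237.4  71.3] [[210.9, 80.0], [275.1, 80.0]]
12 rows t [0.01172 0.0438  0.00107] rot [0.003 0.004 0.638] now [0.5047 0.1581 0.1678] yaw -8.7 F [-0.81  0.71 -1.43]
```

View pics/l1b.png

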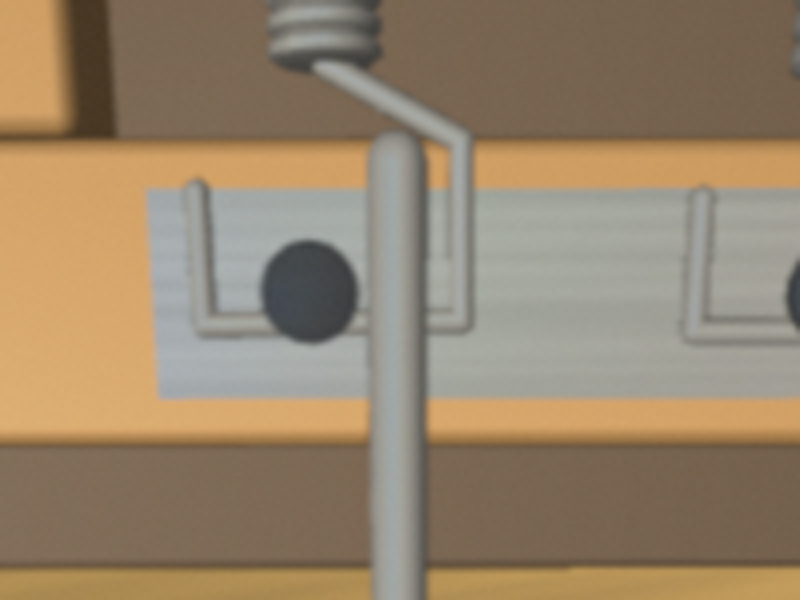

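The hook's bar runs under the post head at crop (310,320), just like the neighbouring spring, so it is seated. The shaft end is unchanged in the view, so nothing slipped in the grip. Return the puller to its place on the mat.

Emit:
play_rows --translation '[[0.0117, 0.0438, 0], [0.0117, 0.0438, 0], [0.0117, 0.0438, 0], [0.0117, 0.0438, 0], [0.0117, 0.0438, 0.001], [0.0117, 0.0438, 0.001], [0.0117, 0.0438, 0.001], [0.0117, 0.0438, 0.002], [0.0117, 0.0438, 0.002], [0.0117, 0.0438, 0.002], [0.0117, 0.0438, 0.002], [0.0117, 0.0438, 0.002], [0, 0, 0], [0, 0, 0], [0, 0, 0]]' --delta_rot '[[0, 0, 0.638], [0, 0, 0.638], [0, 0, 0.638], [0, 0, 0.638], [0, 0, 0.638], [0, 0, 0.638], [0, 0, 0.638], [0, 0, 0.638], [0, 0, 0.638], [0, 0, 0.638], [0, 0, 0.638], [0, 0, 0.638], [0, 0, 0], [0, 0, 0], [0, 0, 0]]' --grip '[-1, -1, -1, -1, -1, -1, -1, -1, -1, -1, -1, -1, -1, -1, -1]'

```text
clock: 31.38
tool_pos: [0.5317, -0.3827, 0.1548]
eef_rot: [0.99, -0.141, -0.0, -0.001]
contact_force: [-0.9, -0.3, -1.4]
opening: 0.225
finger_force: 55.0
```

```bash
python3 - <<'E'
from h import *
goto([.530,-.386,.072],-16.35,5)
print(R.from_quat(r.get_state()["eef_rot"]).as_euler("zyx",degrees=True))
E
```

```text
5 rows t [-0.00012  0.00075  0.01657] rot [-0.02   0.011  0.028] now [ 0.5317 -0.3827  0.1548] yaw -16.21 F [-0.89 -0.32 -1.39]
[ 1.62120247e+01 -2.24152143e-02 -1.79886731e+02]
```

Emit:
play_rows --translation '[[0, 0.0005, 0.02], [0, 0.0005, 0.025], [0, 0, 0.02], [0, 0, 0.012], [0, 0, 0.006], [0, 0, 0], [0, 0, 0]]' --delta_rot '[[0, 0, 0], [0, 0, 0], [0, 0, 0], [0, 0, 0], [0, 0, 0], [0, 0, 0], [0, 0, 0]]' --grip '[-1, -1, -1, -1, -1, -1, -1]'

```text
clock: 32.25
tool_pos: [0.5313, -0.3862, 0.073]
eef_rot: [0.99, -0.142, 0.001, 0.0]
contact_force: [-0.5, 0.2, -1.9]
opening: 0.221
finger_force: 55.0
```

```bash
python3 - <<'E'
from h import *
goto([.530,-.386,.069],-16.35,5);print(fr())
E
```

```text
5 rows t [-2.6e-04  3.0e-05  7.9e-04] rot [ 0.006 -0.017 -0.003] now [ 0.5313 -0.3862  0.073 ] yaw -16.37 F [-0.55  0.22 -1.92]
[-0.6  0.1 -1.9]
```

Emit:
play_rows --translation '[[0, 0, 0.0015], [0, 0, 0.0015], [0, 0, 0.0007], [0, 0, 0], [0, 0, 0]]' --delta_rot '[[0, 0, 0], [0, 0, 0], [0, 0, 0], [0, 0, 0], [0, 0, 0]]' --grip '[-1, -1, -1, -1, -1]'

```text
clock: 32.88
tool_pos: [0.5308, -0.3859, 0.0687]
eef_rot: [0.99, -0.142, 0.0, 0.0]
contact_force: [-1.3, 0.8, 1.9]
opening: 0.225
finger_force: 55.0
```

Emit:
play_rows --translation '[[0, 0, 0], [0, 0, 0], [0, 0, 0], [0, 0, 0], [0, 0, 0], [0, 0, 0], [0, 0, 0], [0, 0, 0]]' --delta_rot '[[0, 0, 0], [0, 0, 0], [0, 0, 0], [0, 0, 0], [0, 0, 0], [0, 0, 0], [0, 0, 0], [0, 0, 0]]' --grip '[-0.3, -0.1, 0.2, 0.5, 1, 1, 1, 1]'

```text
clock: 33.88
tool_pos: [0.5308, -0.3858, 0.0685]
eef_rot: [0.99, -0.142, 0.0, 0.0]
contact_force: [-0.6, -0.9, 0.3]
opening: 1.003
finger_force: 0.0
```

The puller was touching the mat (+1.9 N) and is now released. Lift straight up and check.

Emit:
play_rows --translation '[[0, 0, -0.01], [0, 0, -0.02], [0, 0, -0.04], [0, 0, -0.05], [0, 0, -0.05], [0, 0, -0.03], [0, 0, 0], [0, 0, 0], [0, 0, 0], [0, 0, 0]]' --delta_rot '[[0, 0, 0], [0, 0, 0], [0, 0, 0], [0, 0, 0], [0, 0, 0], [0, 0, 0], [0, 0, 0], [0, 0, 0], [0, 0, 0], [0, 0, 0]]' --grip '[1, 1, 1, 1, 1, 1, 1, 1, 1, 1]'

```text
clock: 35.12
tool_pos: [0.5304, -0.3855, 0.2674]
eef_rot: [0.99, -0.142, -0.001, -0.0]
contact_force: [0.7, 0.1, 0.4]
opening: 0.999
finger_force: 0.0
```

```bash
python3 - <<'E'
from h import *
k,im=shot("m1",["puller"])
x=np.array([np.cos(np.radians(-16.35)),np.sin(np.radians(-16.35)),0]);y=np.array([-x[1],x[0],0]);o=np.array([.5308,-.3858,.003])+7.6e-3*x
hsv=cv2.cvtColor(im,cv2.COLOR_BGR2HSV);org=((hsv[...,0]<18)&(hsv[...,1]>180)).astype(np.uint8)
for n,p in(("shaft end",(92,0,13)),("L",(-29,45,13)),("R",(-29,-45,13)),("hubF",(20,0,26))):print(n,proj(k,o+x*p[0]/1e3+y*p[1]/1e3+[0,0,p[2]/1e3]).round(1))
n,l,st,c=cv2.connectedComponentsWithStats(org);print([st[i].tolist() for i in range(1,n) if st[i,4]>150])
for nme in("scene","side"):
    r.snapshot(nme);print(nme,[(round(o["confidence"],2),np.round(o["point"],3).tolist()) for o in r.look_for(nme,"puller")[:4]])
E
```

```text
m1 puller 0.96 [ 0.622  -0.5708  0.0159] [420.  20.]
m1 puller 0.84 [ 0.266  -0.3064  0.0194] [258. 364.]
m1 puller 0.71 [ 0.5286 -0.3886  0.0233] [262. 167.]
shaft end [259.2  65.5]
L [218.7 182.9]
R [300.  182.9]
hubF [259.2 140.6]
[[399, 0, 59, 60, 1455], [220, 138, 82, 53, 1756], [492, 218, 20, 48, 859], [242, 360, 45, 15, 385]]
scene [(0.75, [0.209, -0.299, 0.024]), (0.66, [0.532, -0.385, 0.025]), (0.64, [0.706, 0.137, 0.059]), (0.49, [0.625, -0.566, 0.009])]
side [(0.83, [0.524, -0.398, 0.022]), (0.66, [0.616, -0.576, 0.014]), (0.61, [0.194, -0.316, 0.028])]
```

The puller lies flat at its place: orange blob 220-302 x 138-191, as predicted. Hand in.

```bash
python3 -c "
from plant import r
print(r.finish_job())"
```

```text
the job is handed in; nothing more can be done
None
```

The loose spring's hook is seated on its post's neck under the head (peak pull about 20 N, limit 22 N), the puller lies flat on the green mat again, and the job was handed in at about 35 s of the 70 s allowed.

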